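# Seat the tablet jar's lid and hold the dropped tablet up in tongs

### The job

I dropped one of the caustic drain tablets and left the lid of its jar only resting on: first press that lid straight down until it is fully home. Then take the kitchen tongs, close them on the tablet lying on the matting and lift it; finish still holding it in the squeezed tongs, steady, with tablet and tongs a good 10 cm above the matting, and I will bring a bag. The gripper itself must never touch the tablet, and the jar and everything else under the sink stay standing where they are.

Things in the scene. Friction and masses are not known exactly. Their poses are not given: they have to be found in the camera images.
- tongs: sprung steel kitchen tongs, 110 g, 24 mm high, lying on their side on the matting: the arms open and close sideways. Origin: midway between the two dark rubber hand grips, at the underside; the centre of mass is 9 mm behind it. x runs along the tongs to the jaws, z up. Pivot at x = -105 mm, hanging ring behind it to -137 mm, middle of the jaws at +99 mm, jaw tips at +120 mm
- tongs_left: the arm on the tongs' +y side with its grip and jaw; origin at the pivot. Each hand grip is 70 mm long (tongs' x = -35 to +35 mm), 24 mm high. Sprung open, the grips' outer faces are 50 mm apart at the tongs' origin (splayed 4 degrees a side) and the jaws' inner faces 64 mm apart. Squeezing the grips closes the jaws by twice as much; let go, they open
- tongs_right: the other arm, on the -y side; origin at the pivot. Grips 46 mm over the outside: jaws 57 mm apart; grips 34 mm: jaws 34 mm apart, grip faces parallel; grips 21 mm: jaws shut. The spring pushes back on each grip with about 4 N when open and 7 N at 34 mm, so a slight squeeze is enough to carry the tongs with the jaws open
- jaw_left (a point): middle of the inner face of the left arm's jaw, 12 mm above the tongs' underside. The jaw is 38 mm long, 24 mm high and slightly cupped: its two ends turn in 4 mm; its back is 6 mm farther out
- jaw_right (a point): the same point of the right arm's jaw
- tablet: the dropped drain tablet: round white pressed puck, 34 mm across and 20 mm high, lying flat on the matting, 30 g. Origin: centre of its underside; z is its axis
- tablet_jar: the drain-tablet jar: tall clear plastic jar, 82 mm across, with white tablets inside, standing loose on the matting, about 0.45 kg. Origin: centre of its underside
- jar_lid (a joint): how far the jar's flat white push-on lid has been pressed down, m: 0 = resting loosely 8 mm too high, 0.008 = fully home. It slides straight down against about 6 N of friction, stops hard at 0.008 and stays where it is left
- lid_top (a point): centre of the top of that lid, a flat disc 85 mm across; about 126 mm above the jar's underside when loose, 118 mm when home
- mat: grey plastic matting 4 mm thick, its top is at z = 4 mm; fixed; origin: centre of its underside
- twist_jar: bystander: squat glass jar with a ribbed steel twist cap and screws inside, 78 mm across, 88 mm high. Origin: centre of its underside
- ramekin: bystander: white ceramic ramekin, 88 mm across, 46 mm high. Origin: centre of its underside
- brush: bystander: scrubbing brush lying bristles down, 215 mm long, 52 mm wide, 50 mm high. Origin: under its middle; the head is towards +x, the handle towards -x
- pipe_wrench: bystander: steel pipe wrench lying flat, 300 mm long, 65 mm wide at the jaws, 26 mm high. Origin: under its middle; the jaws are towards +x
- caddy: bystander: compost caddy with a closed flip-top lid, 210 x 230 mm, 220 mm high. Origin: centre of its underside
- bottle: bystander: white bottle, 72 mm across, 230 mm high. Origin: centre of its underside
- tin: bystander: tin, 66 mm across, 110 mm high. Origin: centre of its underside

How it is judged:
On the way, in this order (a step that is already met when the one before it is completed fails the run):
1. the jar's lid is pressed fully home (value of joint jar_lid above 0.007 m), for 0.2 s.
2. the tablet is off the matting, pinched between the two jaws of the tongs (contact force between each of tongs_left, tongs_right and tablet above 0.5 N and height (world z) of tablet above 0.02 m), for 0.2 s.
At the end, for the whole second after the job is handed in: the lid is home within 1 mm; the tablet is held still by both jaws of the tongs (0.5 N each), at least 80 mm above the matting, the tongs at least 60 mm above it and squeezed by the fingers (1 N each side), tablet and tongs touching nothing else; the jar stands upright (contact force between each of tongs_left, tongs_right and tablet above 0.5 N and value of joint jar_lid above 0.007 m and height (world z) of tablet above 0.084 m and height (world z) of tongs above 0.064 m and linear speed of each of tablet, tongs below 0.03 m/s and contact force between the fingers and tongs_left above 1 N and contact force between the fingers and tongs_right above 1 N and contact force between each of mat, tablet_jar, twist_jar, ramekin, brush, pipe_wrench, caddy, bottle, tin and tablet below 0.1 N and contact force between each of mat, tablet_jar, twist_jar, ramekin, brush, pipe_wrench, caddy, bottle, tin and tongs below 0.1 N and angle between tablet_jar's own z axis and vertical below 0.1 rad); the arm keeps its last pose, push and grip.
It fails at once if the gripper or arm touches the caustic tablet (contact force between any of the fingers, the arm and tablet above 0.1 N).
It fails at once if the tablet jar is shoved (over 40 mm) or tipped (distance of tablet_jar from where it was at the start of the episode above 0.04 m or angle between tablet_jar's own z axis and vertical above 0.3 rad).
It fails at once if another thing is shifted (over 30 mm) or tipped over (distance of any of twist_jar, ramekin, brush, pipe_wrench, caddy, bottle, tin from where it was at the start of the episode above 0.03 m or angle between any of twist_jar, ramekin, brush, pipe_wrench, caddy, bottle, tin's own z axis and vertical above 0.3 rad).
It also fails if it takes over 54 s, if anything falls off the work surface, if the arm or the gripper's body presses on something with over 40 N, if the wrist force passes 120 N, or if a joint passes its speed limit or range.

### The arm

A 6-joint arm with a two-finger parallel gripper is mounted at the origin on the work surface. World frame = base frame: x ahead of the robot, y to its left, z up, the work surface at z = 0. Lengths are in m, angles in rad, forces in N, time in s.
With the tool pointing down it reaches from about 0.35 to 0.725 m from the base axis. Payload 6 kg.
Tool frame: the origin (TCP) lies at the very end of the fingers, on their centre line; the grasp point (between the pads) lies 19 mm behind it; z points along the fingers, y is the line along which they close (so a half turn about z gives the same grasp; the last joint's range is limited). The gripper opens to 85 mm and grips with 20 to 120 N. Pads are 22 mm wide; open, the fingers measure 114 mm over their backs; the gripper's body (76 mm by 85 mm) begins 54 mm behind the grasp point. The pads swing forward as they close: fully open they stand 13 mm farther back than shut.
Start: joints at [1.644, 0.04, 0.085, 0, -1.615, -0.334], TCP at [0.155, 0.58, 0.231] pointing down, gripper open.
Joint ranges: [-2.56, 2.56], [-1.29, 2.01], [-1.08, 1.49], [-3.29, 1.98], [-2.81, -0.18], [-2.99, 2.99]. Speed limits (rad/s): [2.57, 2.57, 3.01, 3.14, 3.14, 3.14].

### API

Orientations are given as a rotation vector (axis times angle).
In Python, from cell import manip gives the robot as it stands.
- The arm moves only by the tool step_arm, never from a script. Its argument "rows" is a list of rows, each an object of numbers: "tx", "ty", "tz": the shift along the tool's x, y, z in units of 0.25 m (1.0 is 0.25 m); "roll": the turn about the tool's z in units of 45 degrees (1.0 is 45 degrees); "gripper": the gripper command: -1 is fully open, 1 is shut, values between are in proportion. A call has 1 to 8 rows; each row is the pose to reach, as a shift and turn from the pose commanded when the call began, along the tool's axes at that moment; what a row does not reach only later rows make up. A row lasts 1/12 s, in which the tool goes at most 41.7 mm and 7.16 degrees, less where a joint would pass 70% of its speed; a pose out of reach is approached as far as the arm can. A call with a number of a shift or a turn outside -1 to 1 is refused whole. A call with a gripper value outside its range is refused whole. The fingers move at their own pace and stop on an object; "grip_force" is the grip in N (left out, the last holds). Time passes only in rows, so rows that repeat a pose let the fingers close. It gives the time, the measured TCP pose, the force, the opening and the grip force at its end, in the units of the state.
- manip.state(): the state, without advancing time (a new reading comes with each control period).
- manip.get_image(name): name is "scene" or "top" or "wrist"; returns a dict with "color" (400x640x3 uint8, red, green, blue), "depth" (400x640 float32, m along the optical axis (not along the pixel's ray), 0 where there is no reading), "camera_matrix" (3x3 intrinsics, pixels), "distortion" ([k1, k2, p1, p2, k3] as OpenCV has them; the pictures are not rectified), "R" (3x3) and "t" (3): a world point X has camera coordinates R X + t; the wrist camera has in their place "mount" (4x4, takes a point from camera to tool coordinates, whose origin is the TCP and whose axes are the flange's). Camera axes: x right, y down, z forward; pixel columns grow to the right and rows downward; lengths in m; the calibration is good to about 2 mm. A picture is of the moment at which its call begins: read the wrist's pose just before it.
- manip.sign_off(): hands the job in; it is judged then, once.
The state is a dict: "t": time; "joint_positions": joint angles; "qvel": joint speeds; "joint_torque": joint torques, N m; "eef_pos": TCP position; "tcp_rot": TCP orientation; "contact_force": force on the tool from outside, world axes, zero at the start; "moment": the same for the moment, N m; "finger_gap": opening from 0.0 (shut) to 1.0 (fully open); "grasp_force": force on a finger pad.
Only numpy, scipy, OpenCV 4.12 (cv2) and the standard library are available. Lean on these libraries where they do the work, as an engineer would, in place of code of your own. Each camera call takes 0.05 s, during which the arm holds its last target. There are 200 camera calls.

## Working session

There is one attempt and no reset: what is moved stays moved. The work goes in short steps, Python scripts to look and compute and a tool call to move; the robot and the scene stay as the last step left them, time stands still between calls to the robot, and variables do not carry over. Pictures are saved under pics/ and viewed, at most 13 in all, crops included, and the job is handed in when it is done.

Besides the shell and the picture viewer there is one more tool, called after "Request:" by a JSON object that holds its "api" and its "payload", one argument or row to a line. step_arm: Moves the arm, as the interface text tells. Its arguments: {"type":"object","properties":{"rows":{"type":"array","items":{"type":"object","properties":{"tx":{"type":"number","minimum":-1,"maximum":1},"ty":{"type":"number","minimum":-1,"maximum":1},"tz":{"type":"number","minimum":-1,"maximum":1},"roll":{"type":"number","minimum":-1,"maximum":1},"gripper":{"type":"number"}}}},"grip_force":{"type":"number"}},"required":["rows"]}

```bash
mkdir -p pics; ls; cat > h.py <<'E'
import numpy as np, cv2, pickle
from cell import manip
def grab(name, fn):
    s=manip.state(); im=manip.get_image(name); 
    if name=='wrist':
        M=np.array(im['mount']); T=np.eye(4); T[:3,:3]=cv2.Rodrigues(np.array(s['tcp_rot'],float))[0]; T[:3,3]=s['eef_pos']
        W=T@M; im['R']=W[:3,:3].T; im['t']=-W[:3,:3].T@W[:3,3]
    cv2.imwrite(f'pics/{fn}.png',im['color'][:,:,::-1]); pickle.dump(dict(im),open(f'pics/{fn}.pkl','wb')); return im
def load(fn): return pickle.load(open(f'pics/{fn}.pkl','rb'))
def rays(im,px):
    p=cv2.undistortPoints(np.array(px,float).reshape(-1,1,2),np.array(im['camera_matrix']),np.array(im['distortion'])).reshape(-1,2)
    R=np.array(im['R']);t=np.array(im['t']).ravel()
    return -R.T@t, np.c_[p,np.ones(len(p))]@R
def plane(im,px,z):
    c,d=rays(im,px); return c+d*((z-c[2])/d[:,2])[:,None]
def deep(im,px):
    c,d=rays(im,px); return np.array([c+d[i]*im['depth'][int(v),int(u)] for i,(u,v) in enumerate(px)])
E
python3 - <<'E'
from h import *
s=manip.state(); print({k:np.round(v,3) for k,v in s.items()})
a=grab('scene','s0');b=grab('top','t0');c=grab('wrist','w0')
for i in(a,b,c): print(np.round(-np.array(i['R']).T@np.array(i['t']).ravel(),3))
E
```

```text
pics
{'t': np.float64(0.0), 'joint_positions': array([ 1.644,  0.041,  0.084, -0.   , -1.615, -0.334]), 'qvel': array([ 0.   ,  0.   , -0.   , -0.001,  0.001, -0.001]), 'joint_torque': array([-1.0000e-03, -3.6820e+01,  3.4741e+01,  6.9320e+00, -5.0000e-03,
       -0.0000e+00]), 'eef_pos': array([0.155, 0.579, 0.23 ]), 'tcp_rot': array([ 3.113, -0.408, -0.   ]), 'contact_force': array([ 0.437, -0.27 ,  0.164]), 'moment': array([-0.01 , -0.017, -0.04 ]), 'grasp_force': np.float64(0.0), 'finger_gap': np.float64(0.999)}
[1.218 0.537 1.219]
[0.412 0.023 1.531]
[0.221 0.563 0.374]
```

View pics/s0.png

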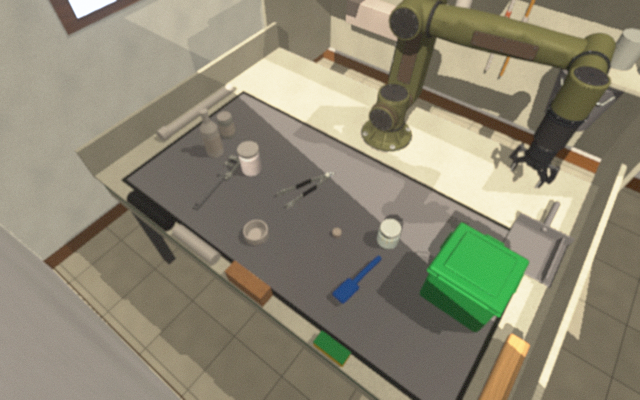

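View pics/t0.png

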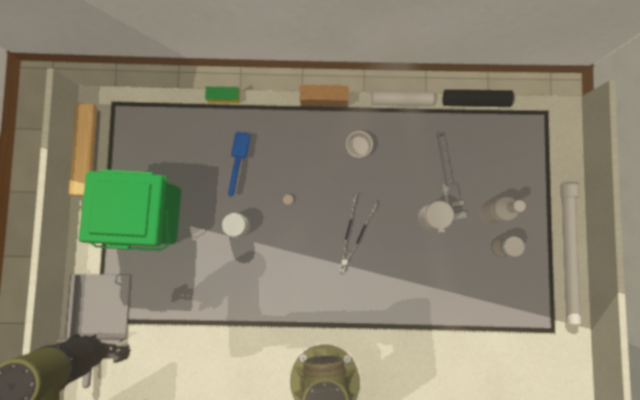

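```bash
python3 - <<'E'
from h import *
s=load('s0')['color'];t=load('t0')['color']
r=lambda a,w,h:cv2.resize(a,(w,h),interpolation=cv2.INTER_CUBIC)
A=r(s[130:190,200:280],400,300);B=r(s[205:265,340:420],400,300)
C=r(t[180:280,310:470],400,250);D=r(t[180:280,190:350],400,250)
cv2.imwrite('pics/c1.png',np.vstack([np.hstack([A,B]),np.hstack([C,D])])[:,:,::-1])
a=load('t0');S=load('s0')
for n,p in dict(L=(235,224),R=(440,214),tab=(289,199),tp=(344,268),bot=(508,209),ram=(360,144),g1=(348,229),g2=(361,234),j1=(356,200),j2=(376,205)).items(): print(n,deep(a,[p]).round(3))
for n,p in dict(L=(389,228),R=(249,150),tab=(337,232)).items(): print(n,deep(S,[p]).round(3))
E
```

```text
L [[0.485 0.288 0.093]]
R [[ 0.526 -0.339  0.13 ]]
tab [[0.574 0.128 0.022]]
tp [[ 0.354 -0.056  0.016]]
bot [[ 0.54 -0.52  0.19]]
ram [[ 0.764 -0.103  0.017]]
g1 [[ 0.48  -0.067  0.024]]
g2 [[ 0.464 -0.109  0.028]]
j1 [[ 0.578 -0.093  0.003]]
j2 [[ 0.56  -0.158  0.024]]
L [[0.49  0.293 0.091]]
R [[ 0.533 -0.32   0.134]]
tab [[0.577 0.138 0.028]]
```

View pics/c1.png

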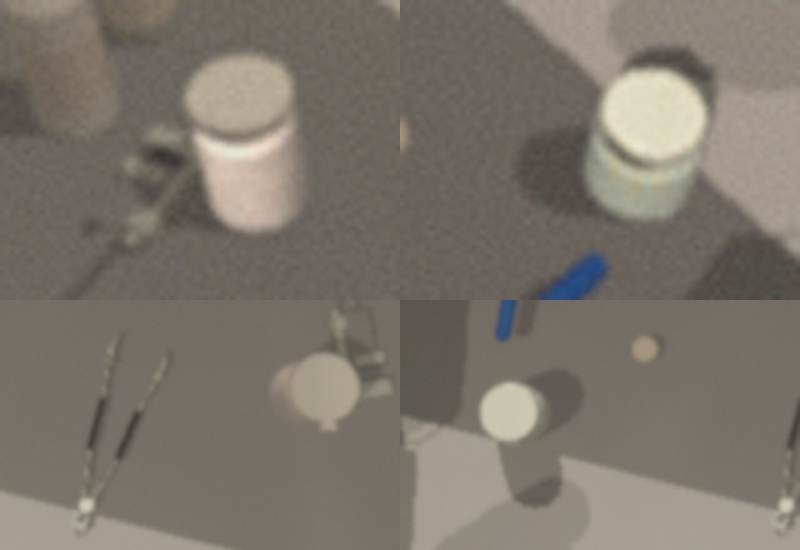

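Request:
{"api": "step_arm", "payload": {
  "rows": [
    {"tx": 0.87,"ty": 0.97,"tz": -0.28,"gripper": 1},
    {"tx": 0.87,"ty": 0.97,"tz": -0.28,"gripper": 1},
    {"tx": 0.87,"ty": 0.97,"tz": -0.28,"gripper": 1},
    {"tx": 0.87,"ty": 0.97,"tz": -0.28,"gripper": 1},
    {"tx": 0.87,"ty": 0.97,"tz": -0.28,"gripper": 1},
    {"tx": 0.87,"ty": 0.97,"tz": -0.28,"gripper": 1},
    {"tx": 0.87,"ty": 0.97,"tz": -0.28,"gripper": 1},
    {"tx": 0.87,"ty": 0.97,"tz": -0.28,"gripper": 1}
  ]
}}

```text
$.rows[0]: bad value
```

Request:
{"api": "step_arm", "payload": {
  "rows": [
    {"tx": 0.87,"ty": 0.97,"gripper": 1},
    {"tx": 0.87,"ty": 0.97,"gripper": 1},
    {"tx": 0.87,"ty": 0.97,"gripper": 1},
    {"tx": 0.87,"ty": 0.97,"gripper": 1},
    {"tx": 0.87,"ty": 0.97,"gripper": 1},
    {"tx": 0.87,"ty": 0.97,"gripper": 1},
    {"tx": 0.87,"ty": 0.97,"gripper": 1},
    {"tx": 0.87,"ty": 0.97,"gripper": 1}
  ]
}}

```text
$.rows[0]: bad value
```

```bash
cat >> h.py <<'E'
def to(x,y,z,yaw=None):
    "units to move TCP to x,y,z with tool x at yaw (deg)"
    s=manip.state(); R=cv2.Rodrigues(np.array(s['tcp_rot'],float))[0]; y0=np.degrees(np.arctan2(R[1,0],R[0,0]))
    d=R.T@(np.array([x,y,z])-s['eef_pos'])/.25
    print('at',np.round(s['eef_pos'],4),'yaw',y0.round(1),'t',round(float(s['t']),2),'-> txyz',d.round(3),'roll',None if yaw is None else round((y0-yaw)/45,3))
E
python3 - <<'E'
from h import *
grab('wrist','w1'); to(.53,-.335,.2)
E
```

```text
at [0.1546 0.5795 0.2307] yaw -14.9 t 0.2 -> txyz [2.394 3.147 0.127] roll None
```

View pics/w1.png

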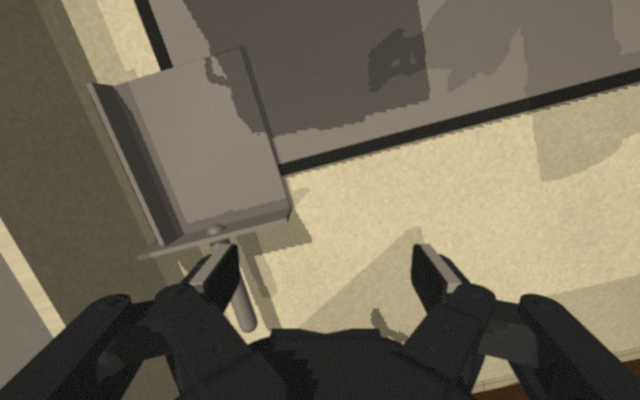

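The wrist view shows only the dustpan and the open fingers, because the move was refused. I'll send it again with all the fields.

Request:
{"api": "step_arm", "payload": {
  "rows": [
    {"tx": 0.87,"ty": 0.97,"tz": -0.28,"roll": 0,"gripper": 1},
    {"tx": 0.87,"ty": 0.97,"tz": -0.28,"roll": 0,"gripper": 1},
    {"tx": 0.87,"ty": 0.97,"tz": -0.28,"roll": 0,"gripper": 1},
    {"tx": 0.87,"ty": 0.97,"tz": -0.28,"roll": 0,"gripper": 1},
    {"tx": 0.87,"ty": 0.97,"tz": -0.28,"roll": 0,"gripper": 1},
    {"tx": 0.87,"ty": 0.97,"tz": -0.28,"roll": 0,"gripper": 1},
    {"tx": 0.87,"ty": 0.97,"tz": -0.28,"roll": 0,"gripper": 1},
    {"tx": 0.87,"ty": 0.97,"tz": -0.28,"roll": 0,"gripper": 1}
  ]
}}

```text
t: 0.87
eef_pos: [0.3025, 0.2874, 0.3018]
tcp_rot: [-3.114, 0.407, -0.0]
contact_force: [1.6, 0.3, 1.1]
finger_gap: 0.0
grasp_force: 0.0
```

Request:
{"api": "step_arm", "payload": {
  "rows": [
    {"tx": 0.87,"ty": 0.97,"tz": 0,"roll": 0,"gripper": 1},
    {"tx": 0.87,"ty": 0.97,"tz": 0,"roll": 0,"gripper": 1},
    {"tx": 0.87,"ty": 0.97,"tz": 0,"roll": 0,"gripper": 1},
    {"tx": 0.87,"ty": 0.97,"tz": 0,"roll": 0,"gripper": 1},
    {"tx": 0.87,"ty": 0.97,"tz": 0,"roll": 0,"gripper": 1},
    {"tx": 0.87,"ty": 0.97,"tz": 0,"roll": 0,"gripper": 1},
    {"tx": 0.87,"ty": 0.97,"tz": 0,"roll": 0,"gripper": 1},
    {"tx": 0.87,"ty": 0.97,"tz": 0,"roll": 0,"gripper": 1},
    {"tx": 0.87,"ty": 0.97,"tz": 0,"roll": 0,"gripper": 1}
  ]
}}

```text
$.rows: bad value
```

Request:
{"api": "step_arm", "payload": {
  "rows": [
    {"tx": 0.87,"ty": 0.97,"tz": 0,"roll": 0,"gripper": 1},
    {"tx": 0.87,"ty": 0.97,"tz": 0,"roll": 0,"gripper": 1},
    {"tx": 0.87,"ty": 0.97,"tz": 0,"roll": 0,"gripper": 1},
    {"tx": 0.87,"ty": 0.97,"tz": 0,"roll": 0,"gripper": 1},
    {"tx": 0.87,"ty": 0.97,"tz": 0,"roll": 0,"gripper": 1},
    {"tx": 0.87,"ty": 0.97,"tz": 0,"roll": 0,"gripper": 1},
    {"tx": 0.87,"ty": 0.97,"tz": 0,"roll": 0,"gripper": 1},
    {"tx": 0.87,"ty": 0.97,"tz": 0,"roll": 0,"gripper": 1}
  ]
}}

```text
t: 1.53
eef_pos: [0.4504, -0.0038, 0.3014]
tcp_rot: [-3.115, 0.41, -0.001]
contact_force: [1.6, 0.8, -0.3]
finger_gap: -0.003
grasp_force: 0.0
```

```bash
python3 - <<'E'
from h import *
grab('wrist','w2'); to(.53,-.335,.2)
E
```

```text
at [ 0.4516 -0.0075  0.3007] yaw -15.2 t 1.58 -> txyz [0.647 1.18  0.406] roll None
```

View pics/w2.png

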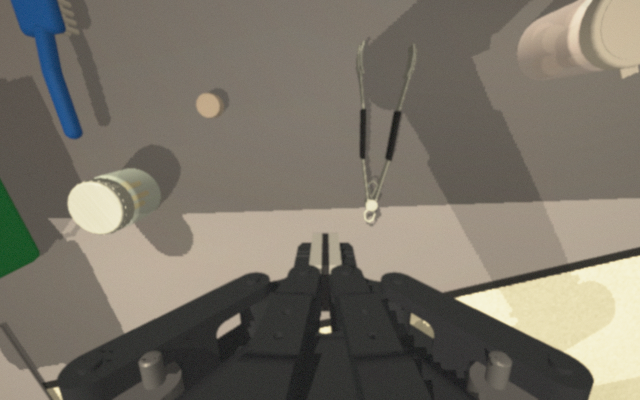

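```bash
cat >> h.py <<'E'
def blob(im,box,f,n=1):
    x0,y0,x1,y1=box; m=f(im['color'][y0:y1,x0:x1].astype(int)).astype(np.uint8)
    k,l,s,c=cv2.connectedComponentsWithStats(m); o=np.argsort(-s[1:,4])[:n]+1
    return [(c[i]+[x0,y0],s[i,4]) for i in o]
def tri(a,pa,b,pb):
    ca,da=rays(a,[pa]);cb,db=rays(b,[pb]); A=np.c_[da[0],-db[0]]; k=np.linalg.lstsq(A,cb-ca,rcond=None)[0]
    return (ca+da[0]*k[0]+cb+db[0]*k[1])/2, np.linalg.norm(ca+da[0]*k[0]-cb-db[0]*k[1])
E
python3 - <<'E'
from h import *
w=load('w2');t=load('t0')
dark=lambda c:c.max(2)<50; tan=lambda c:(c[:,:,0]-c[:,:,2])>35
gw=blob(w,(340,95,420,170),dark,2); gt=blob(t,(335,210,375,250),lambda c:c.max(2)<75,2)
tw=blob(w,(180,80,240,130),tan); tt=blob(t,(275,185,303,213),tan)
print(gw,gt,tw,tt)
gw.sort(key=lambda g:g[0][0]);gt.sort(key=lambda g:g[0][0])
for a,b in zip(gw,gt): print('grip',tri(w,a[0],t,b[0]),plane(w,[a[0]],.026))
print('tab',tri(w,tw[0][0],t,tt[0][0]),plane(w,[tw[0][0]],.022))
print('pivot',plane(w,[(371,206)],.02), 'jaws',plane(w,[(361,58),(411,58)],.02))
cb=[(x,y) for x in range(415,465) for y in range(190,240)]
P=deep(t,cb); q=P[(P[:,2]>.11)&(P[:,2]<.15)]; print('lid',np.median(q,0),q.min(0),q.max(0),len(q))
to(.47,-.31,.3)
E
```

```text
[(array([392.66666667, 134.61728395]), np.int32(243)), (array([362.41573034, 132.42696629]), np.int32(178))] [(array([360.85, 233.7 ]), np.int32(20)), (array([348.22222222, 228.72222222]), np.int32(18))] [(array([208.00406504, 104.93292683]), np.int32(492))] [(array([287.52941176, 199.43137255]), np.int32(51))]
grip (array([ 0.48124361, -0.06817463,  0.01023986]), np.float64(0.0008591858713467761)) [[ 0.48238382 -0.06605812  0.026     ]]
grip (array([ 0.46610391, -0.11058488,  0.0074357 ]), np.float64(0.0002337694611501546)) [[ 0.46831638 -0.10685409  0.026     ]]
tab (array([0.57335483, 0.1323268 , 0.02471729]), np.float64(0.001692353058835335)) [[0.57457583 0.13325785 0.022     ]]
pivot [[ 0.37060463 -0.05454234  0.02      ]] jaws [[ 0.57785522 -0.08697991  0.02      ]
 [ 0.56046916 -0.15204512  0.02      ]]
lid [ 0.52317724 -0.33638969  0.12750768] [ 0.47226596 -0.37999897  0.11043732] [ 0.56687162 -0.29434346  0.13545068] 664
at [ 0.4516 -0.0075  0.3007] yaw -15.2 t 1.58 -> txyz [0.389 1.148 0.006] roll None
```

The tongs lie at about (0.474, -0.088) at -17.5°, the tablet at (0.574, 0.133), and the lid at about (0.523, -0.336). Next I'll move to look at the lid.

Request:
{"api": "step_arm", "payload": {
  "rows": [
    {"tx": 0.39,"ty": 1,"tz": 0,"roll": 0,"gripper": 1},
    {"tx": 0.39,"ty": 1,"tz": 0,"roll": 0,"gripper": 1},
    {"tx": 0.39,"ty": 1,"tz": 0,"roll": 0,"gripper": 1},
    {"tx": 0.39,"ty": 1,"tz": 0,"roll": 0,"gripper": 1},
    {"tx": 0.39,"ty": 1,"tz": 0,"roll": 0,"gripper": 1},
    {"tx": 0.39,"ty": 1,"tz": 0,"roll": 0,"gripper": 1},
    {"tx": 0.39,"ty": 1,"tz": 0,"roll": 0,"gripper": 1},
    {"tx": 0.39,"ty": 1,"tz": 0,"roll": 0,"gripper": 1}
  ]
}}

```text
t: 2.25
eef_pos: [0.4792, -0.2711, 0.2997]
tcp_rot: [3.114, -0.416, -0.005]
contact_force: [0.4, 1.2, -0.6]
finger_gap: 0.004
grasp_force: 0.0
```

```bash
python3 - <<'E'
from h import *
grab('wrist','w3'); to(.523,-.336,.2)
E
```

```text
at [ 0.4793 -0.2694  0.3001] yaw -15.1 t 2.3 -> txyz [0.239 0.211 0.4  ] roll None
```

View pics/w3.png

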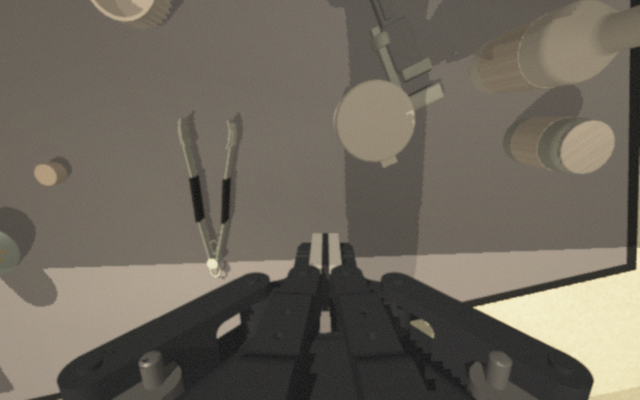

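The lid disc is centred at about (374,120) with a radius of about 40 px. The tongs grips are at (197,199) and (226,201).

```bash
python3 - <<'E'
from h import *
w=load('w3');w2=load('w2');t=load('t0')
g=cv2.medianBlur(cv2.cvtColor(w['color'],cv2.COLOR_RGB2GRAY),5)
c=cv2.HoughCircles(g[60:180,310:440],cv2.HOUGH_GRADIENT,1,100,param1=80,param2=15,minRadius=33,maxRadius=48)[0][0]; print(c)
gt=cv2.medianBlur(cv2.cvtColor(t['color'],cv2.COLOR_RGB2GRAY),3)
d=cv2.HoughCircles(gt[190:240,410:465],cv2.HOUGH_GRADIENT,1,100,param1=60,param2=8,minRadius=11,maxRadius=18)[0][0]; print(d)
p=(c[0]+310,c[1]+60)
print('lid tri',tri(w,p,t,(d[0]+410,d[1]+190)),'plane',plane(w,[p],.13))
P=deep(w,[(x,y) for x in range(355,395,4) for y in range(100,140,4)]);print('depth z',np.median(P[:,2]))
dark=lambda c:c.max(2)<50
a=sorted(blob(w,(175,170,245,225),dark,2),key=lambda g:g[0][0]);b=sorted(blob(w2,(340,95,420,170),dark,2),key=lambda g:g[0][0])
print(a)
for i in (0,1): print('grip',tri(w,a[i][0],w2,b[i][0]),plane(w,[a[i][0]],.02),plane(w2,[b[i][0]],.02))
to(.523,-.336,.15)
E
```

```text
[65.5 59.5 39.6]
[28.5 24.5 14.1]
lid tri (array([ 0.52690616, -0.34258802,  0.09976866]), np.float64(0.001115036720021654)) plane [[ 0.52828457 -0.33821209  0.13      ]]
depth z 0.12979350231277553
[(array([196.89693593, 198.11699164]), np.int32(359)), (array([225.62453532, 200.05576208]), np.int32(269))]
grip (array([ 0.48100083, -0.06703366,  0.01784185]), np.float64(0.0014359523307695718)) [[ 0.48061321 -0.06820222  0.02      ]] [[ 0.481893   -0.06671003  0.02      ]]
grip (array([ 0.46663103, -0.10858812,  0.01811993]), np.float64(0.0015526673134585887)) [[ 0.46620112 -0.10942567  0.02      ]] [[ 0.46762411 -0.10809021  0.02      ]]
at [ 0.4793 -0.2694  0.3001] yaw -15.1 t 2.3 -> txyz [0.24  0.211 0.6  ] roll None
```

Request:
{"api": "step_arm", "payload": {
  "rows": [
    {"tx": 0.26,"ty": 0.215,"tz": 0.3,"roll": 0,"gripper": 1},
    {"tx": 0.26,"ty": 0.215,"tz": 0.58,"roll": 0,"gripper": 1},
    {"tx": 0.26,"ty": 0.215,"tz": 0.58,"roll": 0,"gripper": 1},
    {"tx": 0.26,"ty": 0.215,"tz": 0.58,"roll": 0,"gripper": 1},
    {"tx": 0.26,"ty": 0.215,"tz": 0.58,"roll": 0,"gripper": 1},
    {"tx": 0.26,"ty": 0.215,"tz": 0.58,"roll": 0,"gripper": 1},
    {"tx": 0.26,"ty": 0.215,"tz": 0.58,"roll": 0,"gripper": 1},
    {"tx": 0.26,"ty": 0.215,"tz": 0.58,"roll": 0,"gripper": 1}
  ]
}}

```text
t: 2.97
eef_pos: [0.5297, -0.3362, 0.16]
tcp_rot: [3.113, -0.407, 0.007]
contact_force: [-0.0, 0.2, 1.2]
finger_gap: 0.003
grasp_force: 0.0
```

Request:
{"api": "step_arm", "payload": {
  "rows": [
    {"tx": 0,"ty": 0,"tz": 0.05,"roll": 0,"gripper": 1},
    {"tx": 0,"ty": 0,"tz": 0.1,"roll": 0,"gripper": 1},
    {"tx": 0,"ty": 0,"tz": 0.12,"roll": 0,"gripper": 1},
    {"tx": 0,"ty": 0,"tz": 0.12,"roll": 0,"gripper": 1},
    {"tx": 0,"ty": 0,"tz": 0.12,"roll": 0,"gripper": 1}
  ]
}}

```text
t: 3.38
eef_pos: [0.5283, -0.3362, 0.1261]
tcp_rot: [-3.115, 0.408, 0.001]
contact_force: [-0.4, -0.8, -0.4]
finger_gap: 0.0
grasp_force: 0.0
```

Request:
{"api": "step_arm", "payload": {
  "rows": [
    {"tx": 0,"ty": 0,"tz": 0.01,"roll": 0,"gripper": 1},
    {"tx": 0,"ty": 0,"tz": 0.01,"roll": 0,"gripper": 1},
    {"tx": 0,"ty": 0,"tz": 0.02,"roll": 0,"gripper": 1},
    {"tx": 0,"ty": 0,"tz": 0.02,"roll": 0,"gripper": 1}
  ]
}}

```text
t: 3.72
eef_pos: [0.5287, -0.3366, 0.1222]
tcp_rot: [3.114, -0.408, 0.001]
contact_force: [-1.9, 0.2, 4.0]
finger_gap: -0.001
grasp_force: 2.1
```

Request:
{"api": "step_arm", "payload": {
  "rows": [
    {"tx": 0,"ty": 0,"tz": 0.01,"roll": 0,"gripper": 1},
    {"tx": 0,"ty": 0,"tz": 0.01,"roll": 0,"gripper": 1},
    {"tx": 0,"ty": 0,"tz": 0.01,"roll": 0,"gripper": 1}
  ]
}}

```text
t: 3.97
eef_pos: [0.5291, -0.337, 0.1222]
tcp_rot: [3.113, -0.408, 0.004]
contact_force: [-3.7, 3.0, 12.8]
finger_gap: 0.003
grasp_force: 6.3
```

Request:
{"api": "step_arm", "payload": {
  "rows": [
    {"tx": 0,"ty": 0,"tz": 0.01,"roll": 0,"gripper": 1},
    {"tx": 0,"ty": 0,"tz": 0.01,"roll": 0,"gripper": 1},
    {"tx": 0,"ty": 0,"tz": 0.01,"roll": 0,"gripper": 1}
  ]
}}

```text
t: 4.22
eef_pos: [0.5296, -0.3375, 0.1223]
tcp_rot: [3.112, -0.407, 0.009]
contact_force: [-5.4, 6.3, 20.5]
finger_gap: 0.001
grasp_force: 10.3
```

The lid stopped hard at 0.122 m, which matches its home height of 0.118 m plus the 4 mm mat. Now I'll lift off and go to the tongs.

Request:
{"api": "step_arm", "payload": {
  "rows": [
    {"tx": 0,"ty": 0,"tz": -0.1,"roll": 0,"gripper": 1},
    {"tx": 0,"ty": 0,"tz": -0.25,"roll": 0,"gripper": 1},
    {"tx": 0,"ty": 0,"tz": -0.4,"roll": 0,"gripper": -1},
    {"tx": 0,"ty": 0,"tz": -0.4,"roll": 0,"gripper": -1}
  ]
}}

```text
t: 4.55
eef_pos: [0.5304, -0.3384, 0.2258]
tcp_rot: [3.109, -0.408, 0.018]
contact_force: [1.0, -0.6, 2.0]
finger_gap: 0.274
grasp_force: 0.0
```

```bash
python3 - <<'E'
from h import *
to(.474,-.088,.15,-17.5)
E
```

```text
at [ 0.5304 -0.3384  0.2258] yaw -15.0 t 4.55 -> txyz [-0.48  -0.911  0.294] roll 0.056
```

Request:
{"api": "step_arm", "payload": {
  "rows": [
    {"tx": -0.48,"ty": -0.91,"tz": 0,"roll": 0.05,"gripper": -1},
    {"tx": -0.48,"ty": -0.91,"tz": 0,"roll": 0.05,"gripper": -1},
    {"tx": -0.48,"ty": -0.91,"tz": 0,"roll": 0.05,"gripper": -1},
    {"tx": -0.48,"ty": -0.91,"tz": 0.1,"roll": 0.05,"gripper": -1},
    {"tx": -0.48,"ty": -0.91,"tz": 0.25,"roll": 0.05,"gripper": -1},
    {"tx": -0.48,"ty": -0.91,"tz": 0.25,"roll": 0.05,"gripper": -1},
    {"tx": -0.48,"ty": -0.91,"tz": 0.25,"roll": 0.05,"gripper": -1},
    {"tx": -0.48,"ty": -0.91,"tz": 0.25,"roll": 0.05,"gripper": -1}
  ]
}}

```text
t: 5.22
eef_pos: [0.4694, -0.0826, 0.1504]
tcp_rot: [-3.106, 0.464, 0.006]
contact_force: [1.0, -0.8, -0.9]
finger_gap: 0.999
grasp_force: 0.0
```

```bash
python3 - <<'E'
from h import *
w=grab('wrist','w4'); to(.474,-.088,.012,-17.5)
a=sorted(blob(w,(200,0,440,200),lambda c:c.max(2)<50,2),key=lambda g:g[0][0]);print(a)
for g in a: print(plane(w,[g[0]],.02))
E
```

```text
at [ 0.4704 -0.0842  0.1523] yaw -17.0 t 5.27 -> txyz [0.019 0.01  0.561] roll 0.011
[(array([306.82868526, 173.80478088]), np.int32(251)), (array([353.35620915, 174.22222222]), np.int32(306))]
[[ 0.48902822 -0.0691892   0.02      ]]
[[ 0.47555293 -0.11189222  0.02      ]]
```

View pics/w4.png

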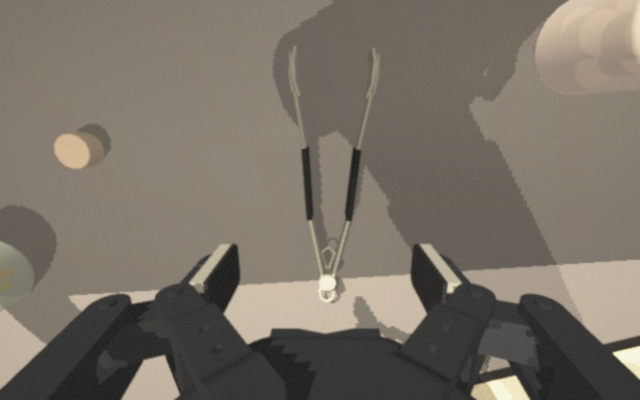

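The grips are at about (308,184) and (353,185), the jaws at (295,72) and (375,72), and the pivot at (328,283), nicely aligned with the fingers.

```bash
python3 - <<'E'
from h import *
w=load('w4')
P=plane(w,[(307.5,184),(353.5,185),(296,73),(374,73),(328,283)],.022);print(P.round(4))
o=(P[0]+P[1])/2;j=(P[2]+P[3])/2;print(o,j,np.degrees(np.arctan2(*(j-P[4])[1::-1])),np.linalg.norm(o-P[4]))
to(o[0],o[1],.01,-18)
E
```

```text
[[ 0.4797 -0.067   0.022 ]
 [ 0.4658 -0.1091  0.022 ]
 [ 0.577  -0.0879  0.022 ]
 [ 0.5572 -0.1529  0.022 ]
 [ 0.3701 -0.0545  0.022 ]]
[ 0.47271508 -0.08804727  0.022     ] [ 0.56708884 -0.12043811  0.022     ] -18.512662368563912 0.10801902060156414
at [ 0.4704 -0.0842  0.1523] yaw -17.0 t 5.27 -> txyz [0.014 0.012 0.569] roll 0.022
```

Request:
{"api": "step_arm", "payload": {
  "rows": [
    {"tx": 0.014,"ty": 0.012,"tz": 0.1,"roll": 0.03,"gripper": -1},
    {"tx": 0.014,"ty": 0.012,"tz": 0.25,"roll": 0.03,"gripper": -1},
    {"tx": 0.014,"ty": 0.012,"tz": 0.4,"roll": 0.03,"gripper": -1},
    {"tx": 0.014,"ty": 0.012,"tz": 0.5,"roll": 0.03,"gripper": -1},
    {"tx": 0.014,"ty": 0.012,"tz": 0.56,"roll": 0.03,"gripper": -1},
    {"tx": 0.014,"ty": 0.012,"tz": 0.585,"roll": 0.03,"gripper": -1},
    {"tx": 0.014,"ty": 0.012,"tz": 0.585,"roll": 0.03,"gripper": -1}
  ]
}}

```text
t: 5.85
eef_pos: [0.4732, -0.0905, 0.0065]
tcp_rot: [3.099, -0.508, -0.003]
contact_force: [-0.4, 0.1, 0.3]
finger_gap: 0.996
grasp_force: 0.0
```

Request:
{"api": "step_arm", "payload": {
  "grip_force": 20,
  "rows": [
    {"tx": 0,"ty": 0,"tz": 0,"roll": 0,"gripper": -0.3},
    {"tx": 0,"ty": 0,"tz": 0,"roll": 0,"gripper": -0.2},
    {"tx": 0,"ty": 0,"tz": 0,"roll": 0,"gripper": -0.1},
    {"tx": 0,"ty": 0,"tz": 0,"roll": 0,"gripper": -0.1},
    {"tx": 0,"ty": 0,"tz": 0,"roll": 0,"gripper": -0.1},
    {"tx": 0,"ty": 0,"tz": 0,"roll": 0,"gripper": -0.1}
  ]
}}

```text
t: 6.35
eef_pos: [0.4753, -0.0897, 0.0097]
tcp_rot: [-3.101, 0.505, -0.006]
contact_force: [0.4, 0.5, 5.7]
finger_gap: 0.554
grasp_force: 5.9
```

Request:
{"api": "step_arm", "payload": {
  "rows": [
    {"tx": 0,"ty": 0,"tz": -0.01,"roll": 0,"gripper": -0.06},
    {"tx": 0,"ty": 0,"tz": -0.02,"roll": 0,"gripper": -0.06},
    {"tx": 0,"ty": 0,"tz": -0.06,"roll": 0,"gripper": -0.06},
    {"tx": 0,"ty": 0,"tz": -0.12,"roll": 0,"gripper": -0.06},
    {"tx": 0,"ty": 0,"tz": -0.2,"roll": 0,"gripper": -0.06},
    {"tx": 0,"ty": 0,"tz": -0.28,"roll": 0,"gripper": -0.06},
    {"tx": 0,"ty": 0,"tz": -0.28,"roll": 0,"gripper": -0.06},
    {"tx": 0,"ty": 0,"tz": -0.28,"roll": 0,"gripper": -0.06}
  ]
}}

```text
t: 7.02
eef_pos: [0.4744, -0.0894, 0.0791]
tcp_rot: [-3.1, 0.506, -0.004]
contact_force: [-1.1, 0.2, -1.1]
finger_gap: 0.532
grasp_force: 4.3
```

```bash
python3 - <<'E'
from h import *
w=grab('wrist','w5'); to(.474,-.088,.012,-17.5)
E
```

```text
at [ 0.4737 -0.0894  0.0777] yaw -18.5 t 7.07 -> txyz [-0.001 -0.006  0.263] roll -0.023
```

View pics/w5.png

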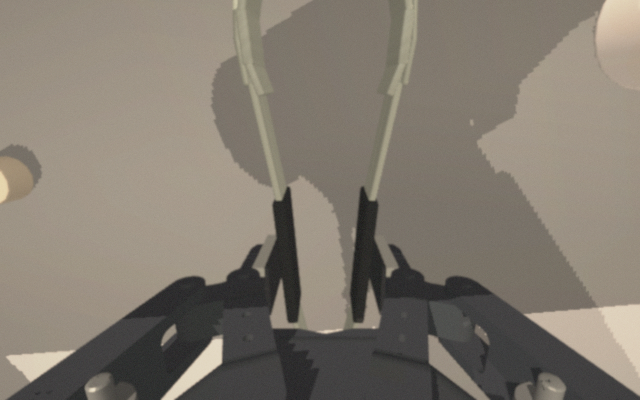

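The tongs are held centred between the fingers and off the mat, with the jaws open at (245,45) and (408,45). The tablet is at the left edge, at (10,180).

```bash
python3 - <<'E'
from h import *
w=load('w5'); s=manip.state()
R=cv2.Rodrigues(np.array(s['tcp_rot'],float))[0]
px=[(243,40),(408,40),(264,125),(386,125),(283,192),(368,192),(283,215),(368,215)]
P=deep(w,px);print(P.round(4)); print(((P-s['eef_pos'])@R).round(4))
# by plane at grip-top height
for z in (.095,.1): print(z,((plane(w,[(265,92),(391,92),(283,189),(368,189)],z)-s['eef_pos'])@R).round(4))
E
```

```text
[[ 0.5741 -0.0907  0.1078]
 [ 0.5553 -0.1472  0.107 ]
 [ 0.5444 -0.0853  0.0998]
 [ 0.5284 -0.1329  0.1008]
 [ 0.513  -0.0801  0.0887]
 [ 0.5015 -0.1184  0.0937]
 [ 0.5047 -0.0783  0.0981]
 [ 0.4931 -0.115   0.0999]]
[[ 0.0956 -0.0307 -0.0301]
 [ 0.0958  0.0288 -0.0293]
 [ 0.0657 -0.0264 -0.0221]
 [ 0.0658  0.0238 -0.0231]
 [ 0.0343 -0.0214 -0.011 ]
 [ 0.0356  0.0186 -0.016 ]
 [ 0.0259 -0.0204 -0.0203]
 [ 0.0265  0.0181 -0.0222]]
0.095 [[ 0.079  -0.0263 -0.0173]
 [ 0.079   0.0263 -0.0173]
 [ 0.0373 -0.0204 -0.0173]
 [ 0.0373  0.0183 -0.0173]]
0.1 [[ 0.0786 -0.0253 -0.0223]
 [ 0.0786  0.0252 -0.0223]
 [ 0.0386 -0.0196 -0.0223]
 [ 0.0386  0.0176 -0.0223]]
```

```bash
python3 - <<'E'
from h import *
to(.474,.134,.078,0)
E
```

```text
at [ 0.4737 -0.0894  0.0777] yaw -18.5 t 7.07 -> txyz [-0.283 -0.848 -0.001] roll -0.412
```

Request:
{"api": "step_arm", "payload": {
  "rows": [
    {"tx": -0.03,"ty": -0.1,"tz": 0,"roll": -0.05,"gripper": -0.06},
    {"tx": -0.07,"ty": -0.22,"tz": 0,"roll": -0.12,"gripper": -0.06},
    {"tx": -0.12,"ty": -0.36,"tz": 0,"roll": -0.2,"gripper": -0.06},
    {"tx": -0.17,"ty": -0.5,"tz": 0,"roll": -0.28,"gripper": -0.06},
    {"tx": -0.22,"ty": -0.65,"tz": 0,"roll": -0.35,"gripper": -0.06},
    {"tx": -0.26,"ty": -0.78,"tz": 0,"roll": -0.4,"gripper": -0.06},
    {"tx": -0.283,"ty": -0.848,"tz": 0,"roll": -0.412,"gripper": -0.06},
    {"tx": -0.283,"ty": -0.848,"tz": 0,"roll": -0.412,"gripper": -0.06}
  ]
}}

```text
t: 7.73
eef_pos: [0.4731, 0.1366, 0.0761]
tcp_rot: [3.141, 0.006, -0.003]
contact_force: [-0.5, -0.4, -1.9]
finger_gap: 0.534
grasp_force: 4.3
```

```bash
python3 - <<'E'
from h import *
w=grab('wrist','w6'); to(.474,.134,.05,0); s=manip.state()
R=cv2.Rodrigues(np.array(s['tcp_rot'],float))[0]
b=blob(w,(240,0,420,200),lambda c:(c[:,:,0]-c[:,:,2])>35); print(b)
p=plane(w,[b[0][0]],.022); print(p,((p-s['eef_pos'])@R).round(4), s['finger_gap'])
P=deep(w,[(243,40),(408,40),(283,215),(368,215)]); print(((P-s['eef_pos'])@R).round(4))
E
```

```text
at [0.4732 0.1351 0.0762] yaw 0.2 t 7.78 -> txyz [0.003 0.004 0.105] roll 0.004
[(array([332.47651546,  62.28020875]), np.int32(2491))]
[[0.57463608 0.13336279 0.022     ]] [[0.1016 0.002  0.0539]] 0.5335357806783425
[[ 0.0944 -0.0312 -0.0318]
 [ 0.0942  0.0261 -0.0327]
 [ 0.0264 -0.0213 -0.0216]
 [ 0.0265  0.0166 -0.0216]]
```

View pics/w6.png

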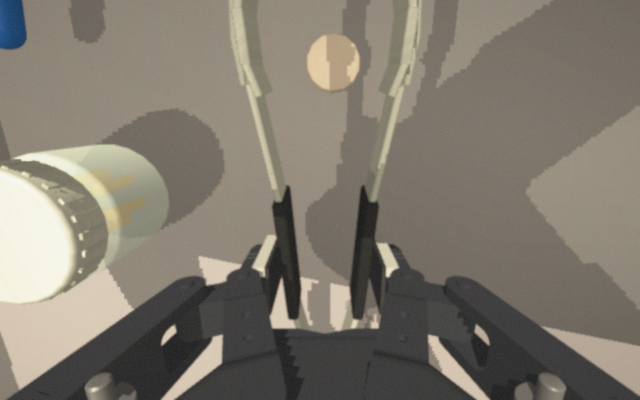

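The tablet is at (332,62), centred between the jaws to within about 4 mm. I'll shift slightly and descend.

Request:
{"api": "step_arm", "payload": {
  "rows": [
    {"tx": 0,"ty": 0.018,"tz": 0.03,"roll": 0,"gripper": -0.06},
    {"tx": 0,"ty": 0.018,"tz": 0.08,"roll": 0,"gripper": -0.06},
    {"tx": 0,"ty": 0.018,"tz": 0.13,"roll": 0,"gripper": -0.06},
    {"tx": 0,"ty": 0.018,"tz": 0.17,"roll": 0,"gripper": -0.06},
    {"tx": 0,"ty": 0.018,"tz": 0.2,"roll": 0,"gripper": -0.06},
    {"tx": 0,"ty": 0.018,"tz": 0.22,"roll": 0,"gripper": -0.06},
    {"tx": 0,"ty": 0.018,"tz": 0.24,"roll": 0,"gripper": -0.06},
    {"tx": 0,"ty": 0.018,"tz": 0.24,"roll": 0,"gripper": -0.06}
  ]
}}

```text
t: 8.45
eef_pos: [0.4737, 0.129, 0.0165]
tcp_rot: [3.141, -0.001, -0.002]
contact_force: [0.3, -1.1, -1.0]
finger_gap: 0.532
grasp_force: 4.3
```

```bash
python3 - <<'E'
from h import *
w=grab('wrist','w7'); s=manip.state(); print(s['eef_pos'],s['contact_force'],s['moment'])
R=cv2.Rodrigues(np.array(s['tcp_rot'],float))[0]
b=blob(w,(240,0,420,200),lambda c:(c[:,:,0]-c[:,:,2])>35); print(b)
p=plane(w,[b[0][0]],.022); print(p,((p-s['eef_pos'])@R).round(4), s['finger_gap'])
P=deep(w,[(243,40),(408,40),(243,30),(410,30),(283,215),(368,215)]); print(P.round(3),((P-s['eef_pos'])@R).round(4))
E
```

```text
[0.47397959 0.12921777 0.01720543] [-0.95172588 -0.04745637 -1.18598764] [-0.01583089  0.01433681 -0.00090516]
[(array([317.53837577,  39.6831444 ]), np.int32(5381))]
[[0.57433821 0.13323287 0.022     ]] [[ 0.1004 -0.004  -0.0049]] 0.5289141444569735
[[0.57  0.161 0.04 ]
 [0.571 0.098 0.038]
 [0.574 0.161 0.039]
 [0.574 0.098 0.038]
 [0.499 0.149 0.036]
 [0.5   0.111 0.038]] [[ 0.0962 -0.0316 -0.0226]
 [ 0.0966  0.0308 -0.0207]
 [ 0.0998 -0.0316 -0.0217]
 [ 0.1001  0.0314 -0.0204]
 [ 0.0254 -0.0199 -0.0186]
 [ 0.026   0.0184 -0.0203]]
```

View pics/w7.png

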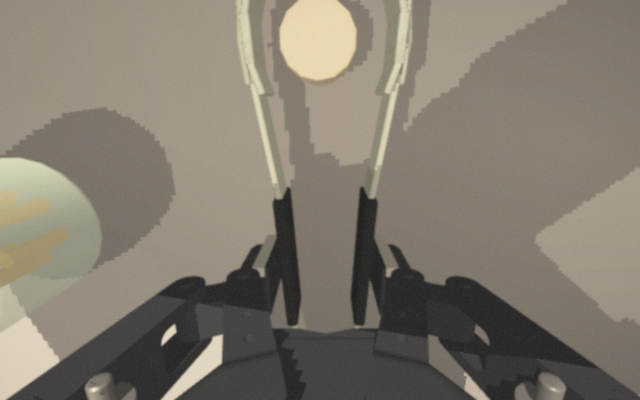

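The tablet at (318,40) sits between the jaws, and the tongs are level. I'll go down a little more, then squeeze.

Request:
{"api": "step_arm", "payload": {
  "rows": [
    {"tx": 0,"ty": -0.01,"tz": 0.02,"roll": 0,"gripper": -0.06},
    {"tx": 0,"ty": -0.01,"tz": 0.02,"roll": 0,"gripper": -0.06},
    {"tx": 0,"ty": -0.01,"tz": 0.02,"roll": 0,"gripper": -0.06}
  ]
}}

```text
t: 8.75
eef_pos: [0.4741, 0.1321, 0.0126]
tcp_rot: [-3.142, -0.0, -0.0]
contact_force: [0.3, 0.3, -1.7]
finger_gap: 0.532
grasp_force: 4.3
```

Request:
{"api": "step_arm", "payload": {
  "grip_force": 25,
  "rows": [
    {"tx": 0,"ty": 0,"tz": 0,"roll": 0,"gripper": 0.02},
    {"tx": 0,"ty": 0,"tz": 0,"roll": 0,"gripper": 0.08},
    {"tx": 0,"ty": 0,"tz": 0,"roll": 0,"gripper": 0.14},
    {"tx": 0,"ty": 0,"tz": 0,"roll": 0,"gripper": 0.2},
    {"tx": 0,"ty": 0,"tz": 0,"roll": 0,"gripper": 0.26},
    {"tx": 0,"ty": 0,"tz": 0,"roll": 0,"gripper": 0.35},
    {"tx": 0,"ty": 0,"tz": 0,"roll": 0,"gripper": 0.5},
    {"tx": 0,"ty": 0,"tz": 0,"roll": 0,"gripper": 0.6}
  ]
}}

```text
t: 9.42
eef_pos: [0.4743, 0.1319, 0.0129]
tcp_rot: [3.142, 0.0, 0.001]
contact_force: [1.2, -0.6, 2.0]
finger_gap: 0.382
grasp_force: 25.1
```

```bash
python3 - <<'E'
from h import *
w=grab('wrist','w8'); s=manip.state(); print(s['eef_pos'],s['contact_force'],s['finger_gap'],s['grasp_force'])
E
```

```text
[0.47433263 0.13190014 0.01291884] [ 0.98943264 -1.17699662  2.51812982] 0.38351299751817863 25.155093669891357
```

View pics/w8.png

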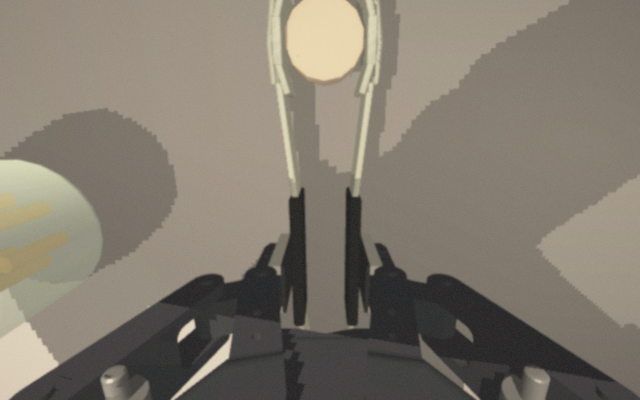

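The jaws hold the tablet (325,38), with 25 N on the grips. Lifting now.

Request:
{"api": "step_arm", "payload": {
  "rows": [
    {"tx": 0,"ty": 0,"tz": -0.01,"roll": 0,"gripper": 0.6},
    {"tx": 0,"ty": 0,"tz": -0.03,"roll": 0,"gripper": 0.6},
    {"tx": 0,"ty": 0,"tz": -0.07,"roll": 0,"gripper": 0.6},
    {"tx": 0,"ty": 0,"tz": -0.12,"roll": 0,"gripper": 0.6},
    {"tx": 0,"ty": 0,"tz": -0.18,"roll": 0,"gripper": 0.6},
    {"tx": 0,"ty": 0,"tz": -0.24,"roll": 0,"gripper": 0.6},
    {"tx": 0,"ty": 0,"tz": -0.28,"roll": 0,"gripper": 0.6},
    {"tx": 0,"ty": 0,"tz": -0.3,"roll": 0,"gripper": 0.6}
  ]
}}

```text
t: 10.13
eef_pos: [0.4748, 0.1323, 0.0898]
tcp_rot: [-3.14, -0.0, -0.004]
contact_force: [0.1, 0.6, -1.3]
finger_gap: 0.383
grasp_force: 25.0
```

Request:
{"api": "step_arm", "payload": {
  "rows": [
    {"tx": 0,"ty": 0,"tz": -0.04,"roll": 0,"gripper": 0.6},
    {"tx": 0,"ty": 0,"tz": -0.1,"roll": 0,"gripper": 0.6},
    {"tx": 0,"ty": 0,"tz": -0.16,"roll": 0,"gripper": 0.6},
    {"tx": 0,"ty": 0,"tz": -0.22,"roll": 0,"gripper": 0.6},
    {"tx": 0,"ty": 0,"tz": -0.28,"roll": 0,"gripper": 0.6},
    {"tx": 0,"ty": 0,"tz": -0.32,"roll": 0,"gripper": 0.6},
    {"tx": 0,"ty": 0,"tz": -0.32,"roll": 0,"gripper": 0.6},
    {"tx": 0,"ty": 0,"tz": -0.32,"roll": 0,"gripper": 0.6}
  ]
}}

```text
t: 10.8
eef_pos: [0.474, 0.132, 0.1673]
tcp_rot: [-3.141, 0.0, 0.0]
contact_force: [0.3, 0.5, -1.7]
finger_gap: 0.383
grasp_force: 25.0
```

```bash
python3 - <<'E'
from h import *
w=grab('wrist','w9'); t=grab('top','t9'); c=grab('scene','s9'); s=manip.state(); print(s['t'],s['eef_pos'],s['contact_force'],s['finger_gap'],s['grasp_force'])
b=blob(w,(240,0,420,200),lambda c:(c[:,:,0]-c[:,:,2])>35)[0]; print(b)
P=deep(w,[tuple(b[0]),(295,215),(352,215),(274,40),(376,40)]);print('tablet,grips,jaws',P.round(3))
for n,p in dict(twist=(235,224),jar=(440,214)).items(): print(n,deep(t,[p]).round(3))
r=lambda a:cv2.resize(a,(400,300),interpolation=cv2.INTER_CUBIC)
cv2.imwrite('pics/f.png',np.hstack([r(w['color']),r(c['color'][100:280,200:440])])[:,:,::-1])
E
```

```text
10.95 [0.47357765 0.13172024 0.16617349] [-1.62354688  0.12656789 -1.92405142] 0.3861034546451986 25.02644509077072
(array([325.60786265,  31.05274944]), np.int32(4019))
tablet,grips,jaws [[0.577 0.133 0.178]
 [0.499 0.147 0.185]
 [0.499 0.121 0.184]
 [0.571 0.153 0.187]
 [0.572 0.113 0.185]]
twist [[0.463 0.206 0.537]]
jar [[ 0.527 -0.34   0.126]]
```

View pics/f.png

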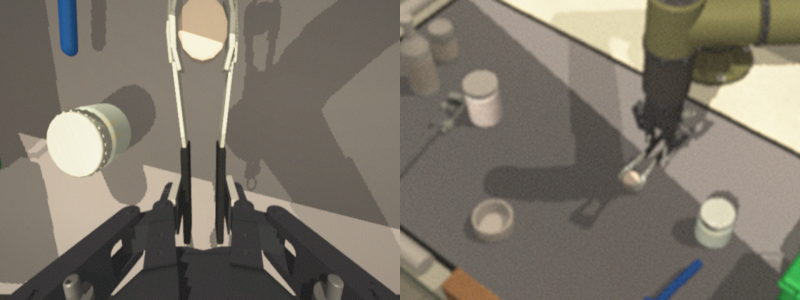

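The tablet is held in the jaws with its underside at about 0.158 m and is steady. The jar and the other things are standing, so I'm handing in.

```bash
python3 -c "
from cell import manip; print(manip.sign_off())"
```

```text
the job is handed in; nothing more can be done
None
```

The jar lid is pressed fully home, and the tablet is held steady in the squeezed tongs about 15 cm above the matting; I saw nothing knocked over. The job is handed in, but no verdict came back.

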